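Hang the stop on the mitre saw's fence, free the head and hold it down to measure

ROBOT

A 7-joint arm with a two-finger parallel gripper is mounted at the origin on the work surface. World frame = base frame: x ahead of the robot, y to its left, z up, the work surface at z = 0. Lengths are in mm, angles in rad, forces in N, time in s.
With the tool pointing down it reaches from about 425 to 950 mm from the base axis. Payload 4.7 kg.
Tool frame: the origin (TCP) lies midway between the tips of the shut fingers; the grasp point (between the pads) lies 19 mm behind it (hold_point_z is the z of the grasp point in the tool frame, in mm); z points along the fingers, y is the line along which they close (so a half turn about z gives the same grasp; the last joint's range is limited). The gripper opens to 87 mm and grips with 3 to 60 N. Pads are 19 mm wide; open, the fingers measure 117 mm over their backs; the gripper's body (75 mm by 190 mm) begins 51 mm behind the grasp point.
Start: joints at [-1.177, 0.469, -0.049, 1.532, 0.024, 1.141, -0.082], TCP at [276.926, 615.598, 222.573] pointing down, gripper open.
Joint ranges: [-2.59, 2.59], [-0.33, 1.99], [-1.39, 1.29], [0.1, 2.45], [-1.04, 4.18], [0.21, 1.99], [-2.66, 2.66]. Speed limits (rad/s): [2.57, 2.57, 3.14, 3.14, 3.14, 3.14, 3.14].

INTERFACE

Orientations are given as [roll, pitch, yaw] about the fixed x, y, z axes, in that order (R = Rz(yaw) Ry(pitch) Rx(roll)).
In Python, from plant import * gives the robot as it stands. The module is installed in compiled form; this text tells all that it offers.
- The arm moves only by the tool move_arm, never from a script. Its argument "series" is one flat list of numbers, 4 for each row, row after row: the shift along the tool's x, y, z in mm, then the turn about the tool's z in rad. In form: [tx, ty, tz, yaw, tx, ty, tz, yaw, ...]. A call has 1 to 20 rows; each row is the pose to reach, as a shift and turn from the pose commanded when the call began, along the tool's axes at that moment; what a row does not reach only later rows make up. A row lasts 1/10 s, in which the tool goes at most 50 mm and 8.59 degrees, less where a joint would pass 70% of its speed; a pose out of reach is approached as far as the arm can. A call with a gripper value outside its range is refused whole. "fingers" is the gripper command: -1 is shut, 1 is fully open, values between are in proportion, set as the call begins (left out, the last holds). The fingers move at their own pace and stop on an object; the grip force is fixed at half the most. Time passes only in rows, so rows that repeat a pose let the fingers close. It gives the time, the measured TCP pose, the force, the opening and the grip force at its end, in the units of the state.
- state(): the state, without advancing time (a new reading comes with each control period).
- get_image(name): name is "scene" or "top" or "wrist"; returns a dict with "image" (384x512x3 uint8, red, green, blue), "fx", "fy", "cx", "cy" (pixels), "dist_coeffs" ([k1, k2, p1, p2, k3] as OpenCV has them; the pictures are not rectified), "R" (3x3) and "t" (3): a world point X has camera coordinates R X + t; the wrist camera has in their place "tool_from_camera" (4x4, takes a point from camera to tool coordinates, whose origin is the TCP and whose axes are the flange's). Camera axes: x right, y down, z forward; pixel columns grow to the right and rows downward; lengths in mm; the calibration is good to about 2 mm. A picture is of the moment at which its call begins: read the wrist's pose just before it. There is no depth.
- job_done(): hands the job in; it is judged then, once.
The state is a dict: "time": time; "joint_pos": joint angles; "joint_velocities": joint speeds; "effort": joint torques, N m; "eef_pos": TCP position; "tcp_rot": TCP orientation; "wrist_force": force on the tool from outside, world axes, zero at the start; "torque": the same for the moment, N m; "opening": finger opening in mm; "gripper_force": force on a finger pad.
Only numpy, scipy, OpenCV 4.12 (cv2) and the standard library are available. Lean on these libraries where they do the work, as an engineer would, in place of code of your own. Each camera call takes 0.05 s, during which the arm holds its last target. There are 200 camera calls.

TASK

Set the mitre saw up for a repeat cut (it is unplugged): hang the wooden stop block astride the fence of the left-hand wing so that it covers the masking-tape mark, pushed right down, thick leg on the near side where the boards lie, and let go of it. Then, with the saw head still up, flip its safety catch towards you all the way, and pull the head down smoothly by its handle until it is fully down on its stop. Finish still holding the handle down (the head springs up if let go), so that the blade can be measured against the stop block; leave everything else where it is.

Things in the scene. Friction and masses are not known exactly. Their poses are not given: they have to be found in the camera images.
- station: fixed mitre saw with two timber wings. Origin on the bench under the fence's middle, in the blade's plane; x to the rear (away from the robot), y left along the fence, z up. Saw table and wings 60 mm high. Fence 18 mm thick (x -9 to 9), z 60 to 105 mm; the left wing's dark wooden fence runs y 180 to 400 mm, its wing x -70 to 60. The head with its motor lies within y -165 to 60 mm
- tape: strip of pale masking tape, 24 mm wide (along y), stuck over the top and both faces of the left wing's fence: the mark. Origin on the fence's top in the middle of the strip, x and y as the station's
- stop: pale wooden stop block, an upside-down U standing on its legs on the bench: 55 (x) x 54 (y) x 72 mm high, about 100 g. Origin at the underside, mid-gap. Gap 25 mm wide (x -12.5 to 12.5; 31 at the mouth), 42 mm deep, open along y. Thick leg x -32.5 to -12.5, thin leg x 12.5 to 22.5 mm; solid above z = 42. Hung on the fence its underside is 63 mm above the bench, 3 mm above the wing
- stop_face (a point): middle of the outer face of the stop block's thick leg, 21 mm above its underside
- catch (a joint): safety catch left of the saw, behind the fence: flat steel lever, hinge along y; rad: 0 = upright, locked (its strut stands under a pin of the saw head); flips to the front (station -x) to 0.9 = fully flipped, head free. It takes under 1 N at the knob; past about 0.45 it drops forward to 0.9 by its own weight, before that it stays where left; frees the head only from about 0.5 on; may start a little off 0
- catch_knob (a point): middle of the catch's black knob, a cylinder 18 mm in diameter, 28 mm long, along y, 125 mm from the catch's hinge (200 mm above the bench at catch = 0); moves with the catch. Free above, in front and behind; the flat lever is at its right-hand (-y) end
- catch_pivot (a point): point on the catch's hinge axis (along the station's y), level in y with the knob's middle, 75 mm above the bench
- head (a joint): swing of the saw head about its rear pivot (axis along y); rad: 0 = fully up against its upper stop, grows as it is pulled down, 0.5 = fully down on its lower stop. A spring lifts it: about 7 N at the handle when up, about 10 N when down
- saw_head: the swinging saw head: blue blade housing and motor, and at its front the black D-shaped handle. Origin on the head pivot
- grip (a point): middle of the handle's cross bar: round, 32 mm in diameter, along y, 85 mm free between its side stems, 335 mm from the head pivot. Head = 0: 336 mm above the bench, 100 mm in front of the fence's middle; head = 0.5: 187 mm above, 172 mm in front; moves with the head. Free above, below and in front; behind it, inside the D, about 50 mm is free to the blade housing
- head_pivot (a point): point on the head's pivot axis (along the station's y), in the blade's plane, 156 mm behind the fence's middle, 120 mm above the bench
- offcut: bystander: small pale board, 45 x 80 x 20 mm, on the right wing
- pencil: bystander: flat yellow carpenter's pencil, 150 mm, on the bench
- square: bystander: steel try square, 200 mm blade, on the bench
- tape_measure: bystander: black tape measure, 72 x 72 x 40 mm, on the bench
- wrench: bystander: spanner on the bench
- clamp: bystander: steel bar clamp 300 mm long with wooden handle, lying on the bench
- glue: bystander: white glue bottle, 170 mm tall
- tin: bystander: blue tin, 86 mm in diameter, 105 mm tall
Things that resemble listed ones, but are neither listed nor needed, are in the scene too. There is more than one size of the stop; the one meant has the size given above.

How it is judged (in metres and radians):
On the way, in this order (a step that is already met when the one before it is completed fails the run):
1. the stop block hangs astride the left wing's fence over the tape, fully down, thick leg in front, and is let go; the head is still up (x of stop in the frame of station between -0.007 and 0.007 m and z of stop in the frame of station between 0.057 and 0.067 m and angle between stop's own z axis and vertical below 0.08 rad and y of stop in the frame of tape between -0.015 and 0.015 m and angle between the x axis of stop and the x axis of station, either way round below 0.2 rad and x of stop_face in the frame of station below -0.02 m and contact force between the fingers and stop below 0.1 N and value of joint head below 0.08 rad), for 0.2 s.
2. the safety catch is flipped forward while the head is still up (value of joint catch above 0.7 rad and value of joint head below 0.08 rad), for 0.1 s.
At the end, for the whole second after the job is handed in: Fingers hold the head down by its handle (head > 0.45 rad, at rest, > 2 N), catch flipped (> 0.7 rad); the stop block, let go, hangs upright astride the left fence, fully down (legs end 57-67 mm above bench), thick leg in front, middle within 15 mm of the tape's along the fence (x of stop in the frame of station between -0.007 and 0.007 m and z of stop in the frame of station between 0.057 and 0.067 m and angle between stop's own z axis and vertical below 0.08 rad and y of stop in the frame of tape between -0.015 and 0.015 m and angle between the x axis of stop and the x axis of station, either way round below 0.2 rad and x of stop_face in the frame of station below -0.02 m and contact force between the fingers and stop below 0.1 N and value of joint catch above 0.7 rad and value of joint head above 0.45 rad and velocity of joint head between -0.1 and 0.1 rad/s and (contact force between the fingers and handle_bar above 2 N or contact force between the fingers and handle_stem1 above 2 N or contact force between the fingers and handle_stem2 above 2 N or contact force between the fingers and handle_stem3 above 2 N or contact force between the fingers and handle_stem4 above 2 N)); the arm keeps its last pose, push and grip.
It fails at once if a bystander is pushed more than 30 mm from its place (distance of any of offcut, pencil, square, tape_measure, wrench, clamp, glue, tin from where it was at the start of the episode above 0.03 m).
It fails at once if the saw head is slammed down (faster than 2 rad/s, about 0.65 m/s at the handle) (velocity of joint head above 2 rad/s).
It also fails if it takes over 70 s, if anything falls off the work surface, if the arm or the gripper's body presses on something with over 40 N, if the wrist force passes 120 N, or if a joint passes its speed limit or range.

## Working session

There is one attempt and no reset: what is moved stays moved. The work goes in short steps, Python scripts to look and compute and a tool call to move; the robot and the scene stay as the last step left them, time stands still between calls to the robot, and variables do not carry over. Pictures are saved under pics/ and viewed, at most 10 in all, crops included, and the job is handed in when it is done.

Besides the shell and the picture viewer there is one more tool, called after ">>>" by a JSON object that holds its "name" and its "arguments", one argument or row to a line. move_arm: Moves the arm, as the interface text tells. Its arguments: {"type":"object","properties":{"series":{"type":"array"},"fingers":{"type":"number"}},"required":["series"]}

```bash
mkdir -p pics
cat > h.py <<'E'
from plant import *
import numpy as np, cv2
from scipy.spatial.transform import Rotation as Ro
def cam(n):
    s=state(); d=get_image(n)
    K=np.array([[d['fx'],0,d['cx']],[0,d['fy'],d['cy']],[0,0,1.]]); D=np.array(d['dist_coeffs'],float)
    if n=='wrist':
        T=np.array(d['tool_from_camera']); Rt=Ro.from_euler('xyz',s['tcp_rot']).as_matrix()
        Rw=Rt@T[:3,:3]; c=Rt@T[:3,3]+np.array(s['eef_pos']); R=Rw.T; t=-R@c
    else: R=np.array(d['R']);t=np.array(d['t'])
    return dict(im=d['image'],K=K,D=D,R=R,t=t,c=-R.T@t)
def save(c,f): cv2.imwrite('pics/'+f,cv2.cvtColor(c['im'],cv2.COLOR_RGB2BGR))
def ray(c,uv):
    p=cv2.undistortPoints(np.array(uv,float).reshape(-1,1,2),c['K'],c['D']).reshape(-1,2)
    r=np.c_[p,np.ones(len(p))]@c['R']; return r/np.linalg.norm(r,axis=1)[:,None]
def onz(c,uv,z):
    r=ray(c,uv); return c['c']+r*((z-c['c'][2])/r[:,2])[:,None]
def proj(c,X):
    return cv2.projectPoints(np.array(X,float).reshape(-1,1,3),cv2.Rodrigues(c['R'])[0],c['t'],c['K'],c['D'])[0].reshape(-1,2)
def tri(rs): # list of (cam,uv)
    A=np.zeros((3,3));b=np.zeros(3)
    for c,uv in rs:
        r=ray(c,[uv])[0];P=np.eye(3)-np.outer(r,r);A+=P;b+=P@c['c']
    return np.linalg.solve(A,b)
E
python3 - <<'E'
from h import *
import pickle
print(state()['tcp_rot'],state()['wrist_force'],state()['opening'])
d={}
for n in('scene','top','wrist'):
    d[n]=cam(n); print(n,d[n]['c'].round(),d[n]['K'][0,0])
pickle.dump(d,open('c0.pkl','wb'))
im=np.hstack([cv2.resize(d[n]['im'],(768,576))for n in('top',)])
cv2.imwrite('pics/top0.png',im[:,:,::-1])
cv2.imwrite('pics/scene0.png',cv2.resize(d['scene']['im'],(768,576))[:,:,::-1])
E
```

```text
[-3.13959910e+00  8.13974705e-05  2.71881246e+00] [-0.11814275  0.07089057 -0.46772044] 87.38478882267911
scene [1420.  472. 1056.] 429.195733525556
top [ 247.  -21. 1923.] 435.826155004819
wrist [199. 650. 384.] 315.56615472399073
```

View pics/top0.png

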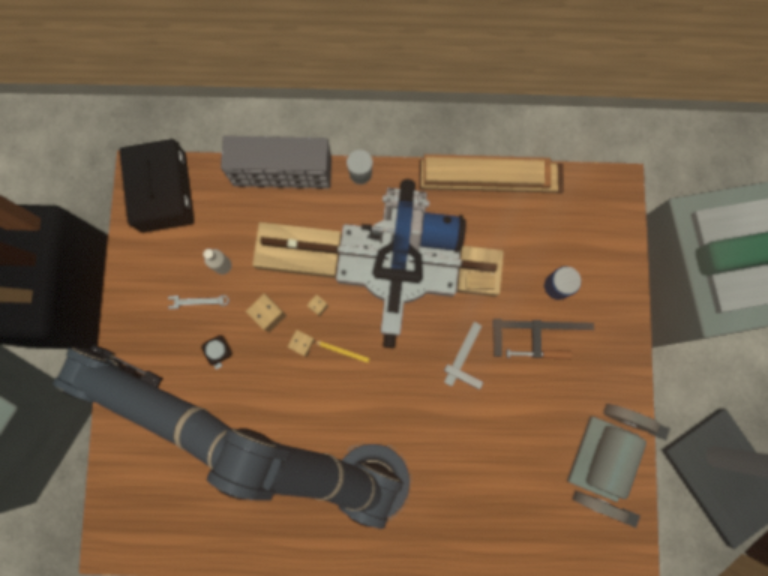

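View pics/scene0.png

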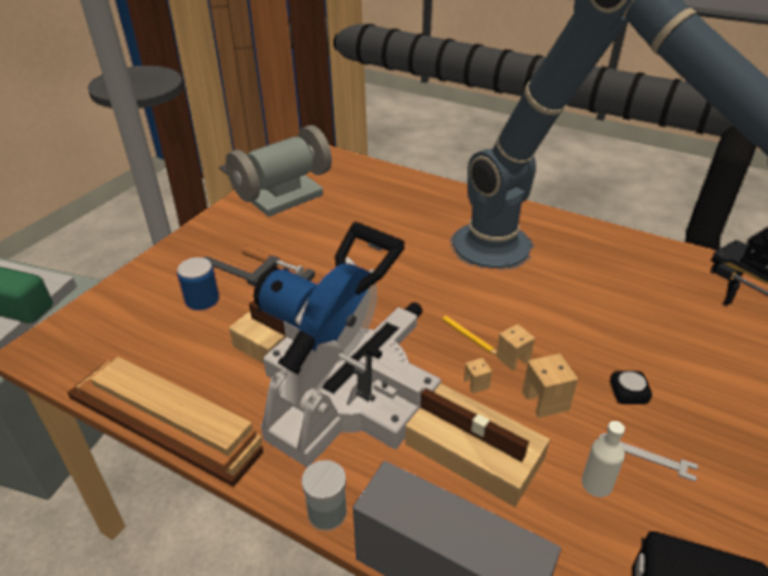

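The top view shows three U-blocks, at display pixels (265,312), (300,343) and (317,305), which differ in size. The tape is at (292,243) and the saw handle at about (398,265). The scene view shows the same blocks at (550,383), (516,345) and (477,373). I'll enlarge both views and measure.

Run:
```python
from h import *
import pickle
d=pickle.load(open('c0.pkl','rb'))
a=cv2.resize(d['top']['im'][140:245,155:255],(400,420),interpolation=cv2.INTER_CUBIC)
b=cv2.resize(d['scene']['im'][200:300,290:390],(400,400),interpolation=cv2.INTER_CUBIC)
im=np.zeros((420,800,3),np.uint8);im[:,:400]=a;im[:400,400:]=b
cv2.imwrite('pics/crop1.png',im[:,:,::-1])
# block tops
hsv=cv2.cvtColor(d['top']['im'],cv2.COLOR_RGB2HSV)
for p in[(177,208),(200,228),(211,203),(195,162)]: print(p,hsv[p[1],p[0]],d['top']['im'][p[1],p[0]],onz(d['top'],[p],72)[0].round())
```

```text
(177, 208) [ 19 118 193] [193 160 104] [471. 312.  72.]
(200, 228) [ 19 117 192] [192 159 104] [388. 210.  72.]
(211, 203) [ 19 117 190] [190 158 103] [497. 168.  72.]
(195, 162) [ 27  45 204] [204 201 168] [675. 245.  72.]
```

View pics/crop1.png

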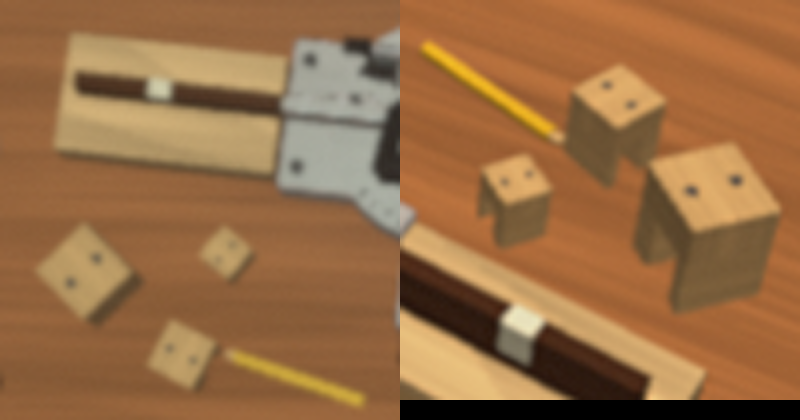

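Three candidates: the large block at crop (85,272) with sides of about 76 mm, the medium one at (182,354) at about 54 mm, and the small one at (225,252) at about 40 mm. The medium block fits 55 x 54 mm. Its U-opening faces the lower right in the scene crop. Next I'll measure precisely.

```bash
cat >> h.py <<'E'
def togo(p,yaw=None,turn=None):
    """shift in tool axes from present measured pose to TCP position p; yaw = wanted tcp yaw"""
    s=state();R=Ro.from_euler('xyz',s['tcp_rot']).as_matrix()
    d=R.T@(np.array(p)-np.array(s['eef_pos'])); a=0
    if yaw is not None: # tool-z turn for tool pointing down: yaw decreases
        a=-((yaw-s['tcp_rot'][2]+np.pi)%(2*np.pi)-np.pi)
    print('shift',d.round(1),'turn',round(a,3),'pos',np.round(s['eef_pos'],1),'rot',np.round(s['tcp_rot'],3),'j',np.round(s['joint_pos'],2));return d,a
E
python3 - <<'E'
from h import *
import pickle
d=pickle.load(open('c0.pkl','rb'));c=d['top']
im=c['im'];hsv=cv2.cvtColor(im,cv2.COLOR_RGB2HSV)
m=((hsv[...,2]>140)&(hsv[...,1]<145)&(hsv[...,1]>90)).astype(np.uint8)
n,l,st,ce=cv2.connectedComponentsWithStats(m)
for p,z in[((177,208),100),((200,228),72),((211,203),50)]:
    k=l[p[1],p[0]]; cn=cv2.findContours((l==k).astype(np.uint8),0,2)[0][0]
    w=onz(c,cn.reshape(-1,2),z)[:,:2].astype(np.float32); print(p,st[k],cv2.minAreaRect(w),w.mean(0))
# dark wood fence left
def comp(m,p,r=6):
    n,l,st,ce=cv2.connectedComponentsWithStats(m.astype(np.uint8)); 
    ks=[k for k in np.unique(l[p[1]-r:p[1]+r,p[0]-r:p[0]+r]) if k]; return [(st[k],ce[k],cv2.findContours((l==k).astype(np.uint8),0,2)[0][0]) for k in ks]
t=(hsv[...,1]<75)&(hsv[...,2]>150)
for a in comp(t,(195,162)): print('tape',a[0],a[1],onz(c,[a[1]],105))
f=(hsv[...,2]<90)
u=(f[:, 165:228]); ys,xs=np.nonzero(u[150:175]); xs+=165;ys+=150
w=onz(c,np.c_[xs,ys],105); 
mm=np.abs(w[:,1]-np.median(w[:,1]))<200
print('fence',cv2.fitLine(w[:,:2].astype(np.float32),cv2.DIST_HUBER,0,.01,.01).ravel(),w[:,1].min(),w[:,1].max())
togo([380,210,400],2.72)
E
```

```text
(177, 208) [163 195  25  25 340] ((473.14093017578125, 315.0088806152344), (78.54069519042969, 79.75161743164062), 46.90752410888672) [481.18433 305.52454]
(200, 228) [191 219  19  19 208] ((390.0555725097656, 212.781982421875), (60.01439666748047, 65.07418823242188), 62.40403747558594) [387.7724  213.01279]
(211, 203) [204 196  15  14 122] ((502.82122802734375, 173.53729248046875), (46.57236862182617, 49.038780212402344), 47.07578659057617) [502.2489 175.9112]
tape [192 160   6   5  24] [194.375      161.70833333] [[668.27661199 242.89600606 105.        ]]
fence [9.4974399e-02 9.9547970e-01 6.6057172e+02 2.1757018e+02] 115.33455684736788 326.38059008316674
shift [-260.4 -327.4 -177.8] turn -0.001 pos [276.8 615.2 221.7] rot [-3.14   0.     2.719] j [-1.18  0.47 -0.05  1.53  0.02  1.14 -0.08]
```

Run:
```python
from h import *
togo([500,270,380],2.72)
```

```text
shift [-345.2 -223.4 -157.9] turn -0.001 pos [276.8 615.2 221.7] rot [-3.14   0.     2.719] j [-1.18  0.47 -0.05  1.53  0.02  1.14 -0.08]
```

>>> {"name": "move_arm", "arguments": {
  "series": [-40,-25,-40,0,-80,-50,-80,0,-115,-75,-110,0,-155,-100,-140,0,-195,-125,-158,0,-235,-150,-158,0,-275,-175,-158,0,-310,-200,-158,0,-345,-223,-158,0,-345,-223,-158,0,-345,-223,-158,0],
  "fingers": 1
}}

```text
time: 1.25
eef_pos: [501.2, 268.2, 380.4]
tcp_rot: [-3.141, 0.0, 2.714]
wrist_force: [0.0, 0.8, 0.4]
opening: 87.0
gripper_force: 0.0
```

Run:
```python
from h import *
import pickle
c=cam('wrist');pickle.dump(c,open('c1.pkl','wb'));print(state()['eef_pos'],state()['tcp_rot'],c['c'],c['R'].T[:,2])
cv2.imwrite('pics/w1.png',cv2.resize(c['im'],(768,576),interpolation=cv2.INTER_CUBIC)[:,:,::-1])
```

```text
[499.8691587  270.68044949 380.29688664] [ 3.14148125e+00 -9.51219434e-04  2.71776441e+00] [423.40980695 303.0899353  542.63087566] [ 0.2798423  -0.1268572  -0.95162784]
```

View pics/w1.png

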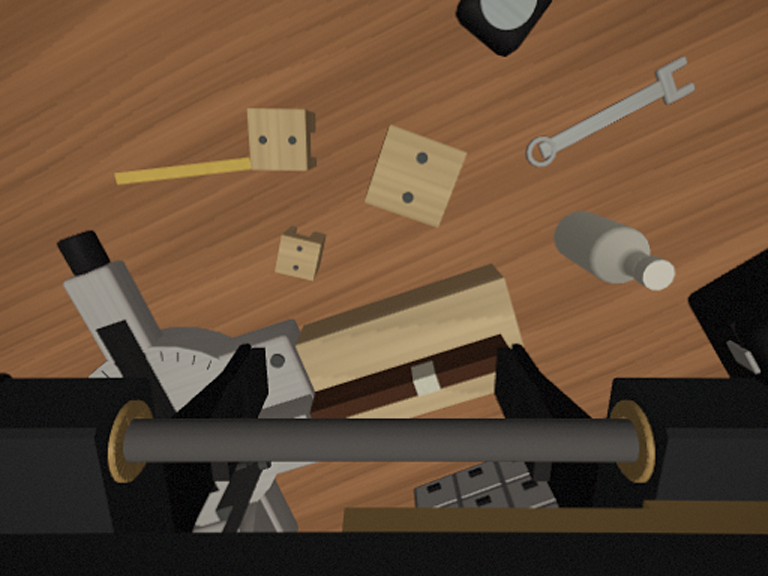

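The target block is at display (280,139). Its right end face shows a wide leg at the top (y 108-133, towards the robot) and a narrow leg at the bottom (y 157-170). So the thick leg already faces the robot. The tape is at (425,377). Next I'll measure precisely, with one enlarged crop to confirm.

Run:
```python
from h import *
import pickle
c=pickle.load(open('c1.pkl','rb'));im=c['im']
cr=cv2.resize(im[55:130,145:225],(480,450),interpolation=cv2.INTER_CUBIC)
cr2=cv2.resize(im[220:280,190:350],(800-480,120),interpolation=cv2.INTER_CUBIC)
o=np.zeros((450,800,3),np.uint8);o[:,:480]=cr;o[:120,480:]=cr2
cv2.imwrite('pics/crop2.png',o[:,:,::-1])
hsv=cv2.cvtColor(im,cv2.COLOR_RGB2HSV)
print(hsv[93,186],hsv[82,207],hsv[252,283],hsv[247,265],hsv[230,265])
def comp(m,p):
    m=cv2.morphologyEx(m.astype(np.uint8),cv2.MORPH_CLOSE,np.ones((3,3)))
    n,l,st,ce=cv2.connectedComponentsWithStats(m);k=l[p[1],p[0]];return st[k],ce[k],cv2.findContours((l==k).astype(np.uint8),0,1)[0][0].reshape(-1,2)
V=hsv[93,182,2];print(V)
s,ce,cn=comp((hsv[...,2]>150)&(hsv[...,1]<150)&(hsv[...,1]>70),(182,93))
w=onz(c,cn,72);print(s,cv2.minAreaRect(w[:,:2].astype(np.float32)))
s,ce,cn=comp((hsv[...,1]<75)&(hsv[...,2]>130),(283,249));print('tape',s,ce,cn.tolist())
w=onz(c,cn,105);print(w[:,:2].round().tolist())
t=pickle.load(open('c0.pkl','rb'))
# tape in scene view: bright top
```

```text
[ 19  96 168] [ 17 117  83] [ 27  31 188] [ 13 168  38] [ 19  87 182]
179
[ 142   72   62   44 1582] ((379.1332092285156, 195.3229217529297), (91.85154724121094, 56.99021530151367), 67.49807739257812)
tape [     0      0    512    384 188911] [256.1399495  191.57813997] [[0, 0], [0, 1], [0, 2], [0, 3], [0, 4], [0, 5], [0, 6], [0, 7], [0, 8], [0, 9], [0, 10], [0, 11], [0, 12], [0, 13], [0, 14], [0, 15], [0, 16], [0, 17], [0, 18], [0, 19], [0, 20], [0, 21], [0, 22], [0, 23], [0, 24], [0, 25], [0, 26], [0, 27], [0, 28], [0, 29], [0, 30], [0, 31], [0, 32], [0, 33], [0, 34], [0, 35], [0, 36], [0, 37], [0, 38], [0, 39], [0, 40], [0, 41], [0, 42], [0, 43], [0, 44], [0, 45], [0, 46], [0, 47], [0, 48], [0, 49], [0, 50], [0, 51], [0, 52], [0, 53], [0, 54], [0, 55], [0, 56], [0, 57], [0, 58], [0, 59], [0, 60], [0, 61], [0, 62], [0, 63], [0, 64], [0, 65], [0, 66], [0, 67], [0, 68], [0, 69], [0, 70], [0, 71], [0, 72], [0, 73], [0, 74], [0, 75], [0, 76], [0, 77], [0, 78], [0, 79], [0, 80], [0, 81], [0, 82], [0, 83], [0, 84], [0, 85], [0, 86], [0, 87], [0, 88], [0, 89], [0, 90], [0, 91], [0, 92], [
[... 28229 characters left out ...]
 118.0], [226.0, 117.0], [226.0, 116.0], [225.0, 115.0], [225.0, 114.0], [224.0, 113.0], [224.0, 112.0], [223.0, 111.0], [223.0, 110.0], [222.0, 108.0], [222.0, 107.0], [221.0, 106.0], [221.0, 105.0], [220.0, 104.0], [220.0, 103.0], [219.0, 102.0], [219.0, 101.0], [218.0, 100.0], [218.0, 99.0], [217.0, 98.0], [217.0, 96.0], [216.0, 95.0], [216.0, 94.0], [215.0, 93.0], [215.0, 92.0], [215.0, 91.0], [214.0, 90.0], [214.0, 89.0], [213.0, 88.0], [213.0, 87.0], [212.0, 86.0], [212.0, 85.0], [211.0, 83.0], [211.0, 82.0], [210.0, 81.0], [210.0, 80.0], [209.0, 79.0], [209.0, 78.0], [208.0, 77.0], [208.0, 76.0], [207.0, 75.0], [207.0, 74.0], [206.0, 73.0], [206.0, 72.0], [205.0, 70.0], [205.0, 69.0]]
```

View pics/crop2.png

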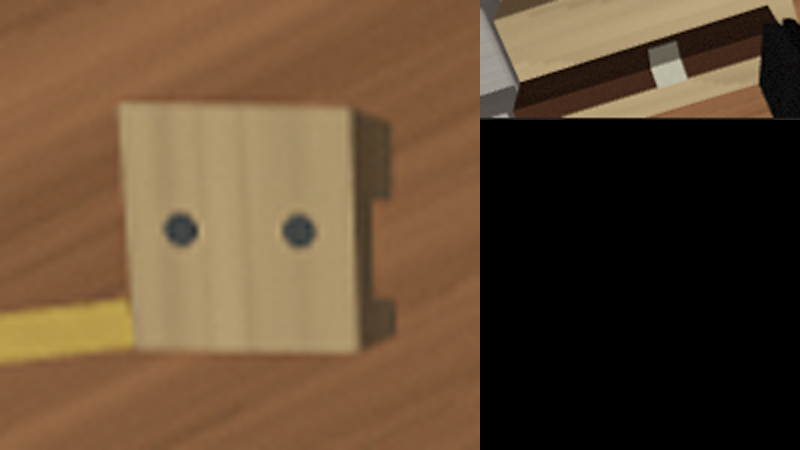

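The crop confirms it: thick leg at the top (v 120-198), thin leg at v 300-345. The tape's bright top face is at about (651-688, 62-88) in the inset.

Run:
```python
from h import *
import pickle
c=pickle.load(open('c1.pkl','rb'))
B=np.array([(120,103),(350,106),(360,353),(135,345)])/6+[145,55]-.4
w=onz(c,B,72)[:,:2];print('blk',w.round(1).tolist(),w.mean(0).round(1))
print('sides',np.linalg.norm(w-np.roll(w,-1,0),axis=1).round(1)); 
x=(w[2]+w[3]-w[0]-w[1])/2; y=(w[1]+w[2]-w[0]-w[3])/2
b=np.arctan2(x[1],x[0]);print('yaw x',b,'from y',np.arctan2(y[1],y[0])-np.pi/2)
T=np.array([(651,67),(683,60),(688,82),(656,89)]);T=np.c_[190+(T[:,0]-480)/2,220+T[:,1]/2]-.25
t=onz(c,T,105)[:,:2];print('tape',t.round(1).tolist(),t.mean(0).round(1))
E=np.array([(500,101),(765,26)]);E=np.c_[190+(E[:,0]-480)/2,220+E[:,1]/2]  # fence top front edge pts
s=(t[1]-t[0]+t[2]-t[3]);print('tape y dir yaw',np.arctan2(s[1],s[0])-np.pi/2)
mid=w.mean(0);togo([*mid,200],b+np.pi/2)
```

```text
blk [[350.2, 200.8], [372.8, 249.0], [423.2, 225.5], [399.1, 177.1]] [386.3 213.1]
sides [53.2 55.6 54.1 54.4]
yaw x -0.4436383497893596 from y -0.450051607534832
tape [[656.7, 233.8], [661.4, 258.7], [680.8, 254.9], [676.1, 229.7]] [668.8 244.3]
tape y dir yaw -0.1855112923589317
shift [ 79.6 -99.2 180.4] turn 1.591 pos [499.9 270.7 380.3] rot [ 3.141e+00 -1.000e-03  2.718e+00] j [-0.68  0.19  0.14  1.57 -0.03  1.38  0.6 ]
```

>>> {"name": "move_arm", "arguments": {
  "series": [8,-10,15,-0.14,16,-20,30,-0.28,24,-30,45,-0.42,32,-40,60,-0.56,40,-50,75,-0.7,48,-60,90,-0.84,56,-70,110,-0.98,64,-80,130,-1.12,72,-90,150,-1.26,80,-99,165,-1.4,80,-99,180,-1.551,80,-99,180,-1.551,80,-99,180,-1.551,80,-99,180,-1.551]
}}

```text
time: 2.7
eef_pos: [386.8, 214.5, 201.3]
tcp_rot: [-3.141, 0.002, -2.014]
wrist_force: [-0.1, -0.7, -0.0]
opening: 86.7
gripper_force: 0.0
```

Run:
```python
from h import *
b=-0.447
togo([386.3,213.1,36],b-np.pi/2)
```

```text
shift [  1.7  -0.  165.3] turn 0.004 pos [386.8 214.5 201.3] rot [-3.141e+00  2.000e-03 -2.014e+00] j [-0.58  0.11 -0.02  2.08  0.    0.95  2.09]
```

Joint 7 would run near its limit at the fence this way round, so I'll use the half-turned grasp.

>>> {"name": "move_arm", "arguments": {
  "series": [0,0,0,0.14,0,0,0,0.28,0,0,0,0.42,0,0,0,0.56,0,0,0,0.7,0,0,0,0.84,0,0,0,0.98,0,0,0,1.12,0,0,0,1.26,0,0,0,1.4,0,0,0,1.54,0,0,0,1.68,0,0,0,1.82,0,0,0,1.96,0,0,0,2.1,0,0,0,2.24,0,0,0,2.38,0,0,0,2.52,0,0,0,2.66,0,0,0,2.8]
}}

```text
time: 4.7
eef_pos: [386.9, 213.9, 201.4]
tcp_rot: [3.14, -0.001, 1.463]
wrist_force: [0.5, 0.3, -0.1]
opening: 87.0
gripper_force: 0.0
```

>>> {"name": "move_arm", "arguments": {
  "series": [0,0,0,0.14,0,0,0,0.28,0,0,0,0.34,0,0,0,0.34,0,0,0,0.34]
}}

```text
time: 5.2
eef_pos: [386.7, 213.7, 201.1]
tcp_rot: [3.141, -0.001, 1.131]
wrist_force: [-0.3, -0.6, -0.2]
opening: 87.1
gripper_force: 0.0
```

Run:
```python
from h import *
import pickle
b=-0.447
togo([386.3,213.1,36],b+np.pi/2)
c=cam('wrist');pickle.dump(c,open('c2.pkl','wb'))
cv2.imwrite('pics/w2.png',cv2.resize(c['im'],(768,576),interpolation=cv2.INTER_CUBIC)[:,:,::-1])
```

```text
shift [ -0.9  -0.2 165.1] turn 0.007 pos [386.7 213.7 201.1] rot [ 3.141e+00 -1.000e-03  1.131e+00] j [-0.81  0.1   0.23  2.1  -0.03  0.94 -1.01]
```

View pics/w2.png

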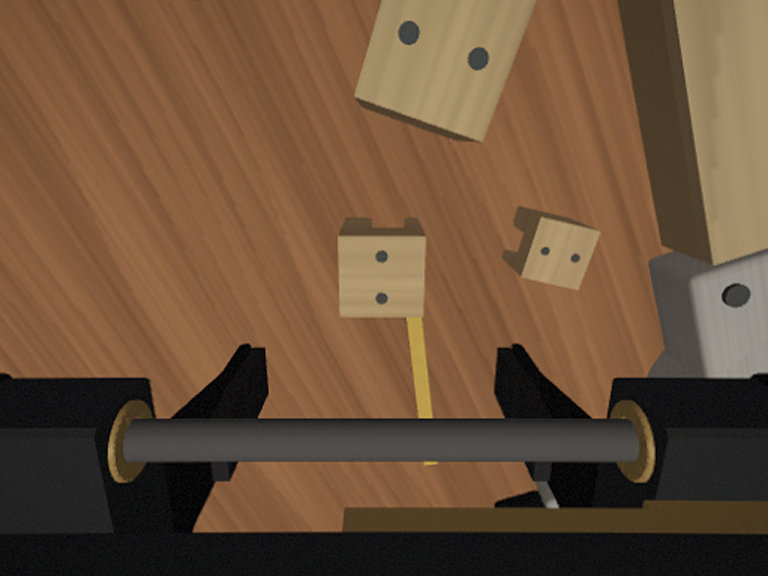

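The block is centred between the fingers at (382,277), with the thick leg on the left (robot) side. Now I'll descend and grip.

>>> {"name": "move_arm", "arguments": {
  "series": [0,0,25,0,0,0,50,0,0,0,75,0,0,0,100,0,0,0,120,0,0,0,140,0,0,0,155,0,0,0,165,0,0,0,165,0,0,0,165,0],
  "fingers": 1
}}

```text
time: 6.25
eef_pos: [386.9, 213.5, 35.9]
tcp_rot: [3.141, -0.001, 1.13]
wrist_force: [0.9, -0.4, 0.2]
opening: 87.1
gripper_force: 0.0
```

>>> {"name": "move_arm", "arguments": {
  "series": [0,0,0,0,0,0,0,0,0,0,0,0,0,0,0,0,0,0,0,0,0,0,0,0,0,0,0,0,0,0,0,0,0,0,0,0,0,0,0,0],
  "fingers": -1
}}

```text
time: 7.25
eef_pos: [386.6, 213.3, 35.7]
tcp_rot: [3.142, -0.0, 1.13]
wrist_force: [-0.7, 0.4, 4.8]
opening: 54.6
gripper_force: 30.0
```

>>> {"name": "move_arm", "arguments": {
  "series": [0,0,-20,0,0,0,-45,0,0,0,-75,0,0,0,-105,0,0,0,-135,0,0,0,-165,0,0,0,-195,0,0,0,-210,0,0,0,-210,0]
}}

```text
time: 8.15
eef_pos: [387.3, 213.9, 247.1]
tcp_rot: [3.14, -0.004, 1.13]
wrist_force: [0.3, -0.1, -1.5]
opening: 54.7
gripper_force: 30.0
```

Run:
```python
from h import *
print(state()['opening'])
togo([610,205,245],np.pi/2-.12)
```

```text
54.69925202020355
shift [ 87.  205.1   2.8] turn -0.321 pos [387.3 213.9 247.1] rot [ 3.14  -0.004  1.13 ] j [-0.83  0.05  0.24  2.04 -0.01  1.05 -1.02]
```

>>> {"name": "move_arm", "arguments": {
  "series": [9,20,0,-0.03,18,41,0,-0.07,27,62,0,-0.1,36,83,0,-0.13,45,104,0,-0.16,54,125,0,-0.2,63,147,0,-0.23,72,170,0,-0.27,80,190,0,-0.3,87,205,0,-0.32,87,205,0,-0.32,87,205,0,-0.32,87,205,0,-0.32]
}}

```text
time: 9.45
eef_pos: [607.7, 204.5, 244.5]
tcp_rot: [-3.139, 0.001, 1.45]
wrist_force: [-0.1, -0.3, -1.3]
opening: 54.6
gripper_force: 30.0
```

Run:
```python
from h import *
import pickle
s=state();print(s['eef_pos'],s['tcp_rot'],s['opening'])
c=cam('wrist');pickle.dump(c,open('c3.pkl','wb'))
cv2.imwrite('pics/w3.png',cv2.resize(c['im'],(768,576),interpolation=cv2.INTER_CUBIC)[:,:,::-1])
```

```text
[607.70205507 204.54439523 244.46790984] [-3.13935940e+00  6.65392667e-04  1.45017641e+00] 54.585524232865986
```

View pics/w3.png

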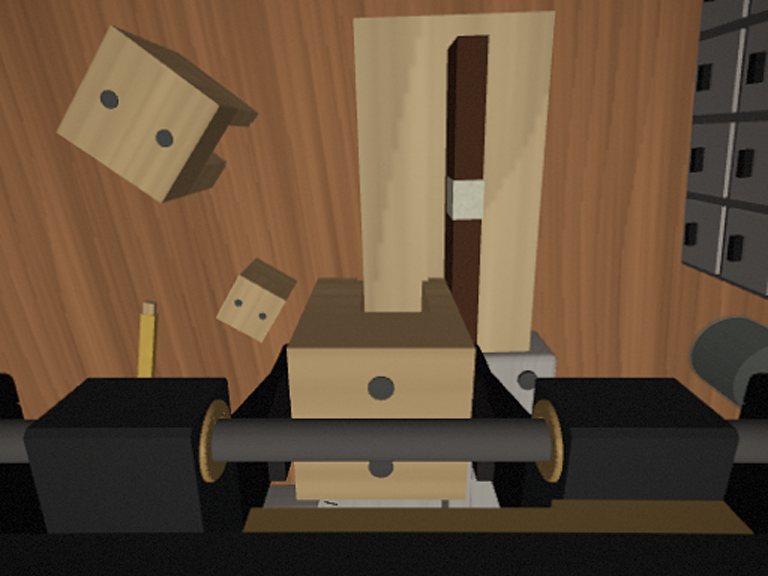

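The block is held level with the thick leg on the left (front). The fence's rear top edge runs along x≈488 to 478, and the tape is at (466,199). I'll fit the edges.

Run:
```python
from h import *
import pickle
c=pickle.load(open('c3.pkl','rb'));im=c['im'].astype(float);g=im.sum(2)
P=[]
for v in list(range(30,112))+list(range(152,210)):
    r=np.diff(g[v,300:345]);u=int(np.argmax(r[8:]))+8
    k=np.arange(max(u-2,0),u+3);wt=np.clip(r[k],0,None);P.append((300+(k*wt).sum()/wt.sum()+.5,v))
P=np.array(P);w=onz(c,P,105)[:,:2].astype(np.float32)
vx,vy,x0,y0=cv2.fitLine(w,cv2.DIST_HUBER,0,.01,.01).ravel()
if vy<0:vx,vy=-vx,-vy
yaw=np.arctan2(-vx,vy);print('fence yaw',yaw,'rms',np.abs((w-[x0,y0])@[vy,-vx]).mean())
# tape rows on top face
col=g[100:170,306:318].mean(1);d=np.diff(col);a,b=100+np.argmax(d)+.5,100+np.argmin(d)+.5
t=onz(c,[(312,a),(312,b)],105)[:,:2];print('tape ends',t,np.linalg.norm(t[0]-t[1]))
X=np.array([vy,-vx]);Y=np.array([vx,vy])
yt=t.mean(0)@Y; tp=np.array([x0,y0]);tp=tp+Y*(yt-tp@Y)-9*X
print('tape origin',tp)
# block origin offset vs TCP: block mid (x=-5) at TCP
psi=yaw+np.pi/2
tgt=tp-5*X; print('TCP target',tgt); togo([*tgt,245],psi)
# check block top in hand from its edges
B=np.array([(288,347),(474,346)])/1.5-.2
z=state()['eef_pos'][2]-36+72
bb=onz(c,B,z);print('block top edge',bb.round(1),'tool',np.linalg.norm(bb[0]-bb[1]))
R=Ro.from_euler('xyz',state()['tcp_rot']).as_matrix();print(((bb-state()['eef_pos'])@R).round(1))
```

```text
fence yaw -0.09324761 rms 0.057421345
tape ends [[668.2753491  256.35647466]
 [666.72622452 232.04965043]] 24.356138673688125
tape origin [667.10944161 244.23966377]
TCP target [662.13116345 244.70522644]
shift [46.3 49.  -0.2] turn -0.027 pos [607.9 204.6 244.9] rot [-3.14  0.    1.45] j [-0.59  0.4   0.28  1.61 -0.12  1.15 -0.41]
block top edge [[583.8 233.9 280.9]
 [637.5 227.7 280.9]] tool 53.9717824784121
[[ 26.2 -27.4 -36. ]
 [ 26.5  26.5 -36. ]]
```

>>> {"name": "move_arm", "arguments": {
  "series": [15,16,0,-0.01,30,32,0,-0.02,46,49,0,-0.027,46,49,0,-0.027,46,49,20,-0.027,46,49,40,-0.027,46,49,55,-0.027,46,49,55,-0.027,46,49,55,-0.027,46,49,55,-0.027]
}}

```text
time: 10.5
eef_pos: [663.8, 244.3, 192.0]
tcp_rot: [3.14, -0.001, 1.477]
wrist_force: [-0.5, -0.1, -1.0]
opening: 54.7
gripper_force: 30.0
```

Run:
```python
from h import *
togo([662.1,244.7,99],np.pi/2-.0932)
```

```text
shift [ 0.1 -2.  93. ] turn -0.001 pos [663.8 244.3 192. ] rot [ 3.140e+00 -1.000e-03  1.477e+00] j [-0.58  0.55  0.26  1.5  -0.15  1.11 -0.39]
```

>>> {"name": "move_arm", "arguments": {
  "series": [0,-2,10,0,0,-2,25,0,0,-2,40,0,0,-2,50,0,0,-2,60,0,0,-2,70,0,0,-2,78,0,0,-2,84,0,0,-2,89,0,0,-2,92,0,0,-2,93,0,0,-2,93,0]
}}

```text
time: 11.7
eef_pos: [661.2, 244.3, 98.8]
tcp_rot: [-3.142, -0.0, 1.477]
wrist_force: [-3.0, -0.8, 4.4]
opening: 54.9
gripper_force: 30.0
```

>>> {"name": "move_arm", "arguments": {
  "series": [0,1,1,0,0,1,2,0,0,1,2,0]
}}

```text
time: 12.0
eef_pos: [661.2, 244.3, 98.8]
tcp_rot: [-3.139, -0.001, 1.477]
wrist_force: [-9.3, -1.8, 14.8]
opening: 54.7
gripper_force: 30.0
```

>>> {"name": "move_arm", "arguments": {
  "series": [0,0,0,0,0,0,0,0,0,0,0,0,0,0,0,0,0,0,0,0,0,0,0,0,0,0,0,0,0,0,0,0],
  "fingers": 1
}}

```text
time: 12.8
eef_pos: [662.2, 244.2, 95.4]
tcp_rot: [-3.142, 0.0, 1.477]
wrist_force: [0.3, 0.2, 0.5]
opening: 86.7
gripper_force: 0.0
```

>>> {"name": "move_arm", "arguments": {
  "series": [0,0,-10,0,0,0,-30,0,0,0,-60,0,0,0,-95,0,0,0,-130,0,0,0,-165,0,0,0,-200,0,0,0,-225,0,0,0,-225,0,0,0,-225,0]
}}

```text
time: 13.8
eef_pos: [662.2, 244.1, 321.3]
tcp_rot: [3.141, -0.001, 1.477]
wrist_force: [-0.7, -0.5, -0.6]
opening: 87.1
gripper_force: 0.0
```

Run:
```python
from h import *
import pickle
s=state();print(s['eef_pos'],s['tcp_rot'],s['opening'])
c=cam('wrist');e=cam('scene');t=cam('top');pickle.dump((c,e,t),open('c4.pkl','wb'))
o=np.zeros((600,800,3),np.uint8)
o[:288,:384]=cv2.resize(c['im'],(384,288))
o[:600,400:]=cv2.resize(e['im'][130:310,170:290],(400,600),interpolation=cv2.INTER_CUBIC)
o[300:600,:390]=cv2.resize(e['im'][210:330,260:380],(390,300),interpolation=cv2.INTER_CUBIC)
cv2.imwrite('pics/m4.png',o[:,:,::-1])
```

```text
[662.1560997  244.12814202 321.27903216] [ 3.14063021e+00 -7.30843540e-04  1.47671815e+00] 87.0703951878235
```

View pics/m4.png

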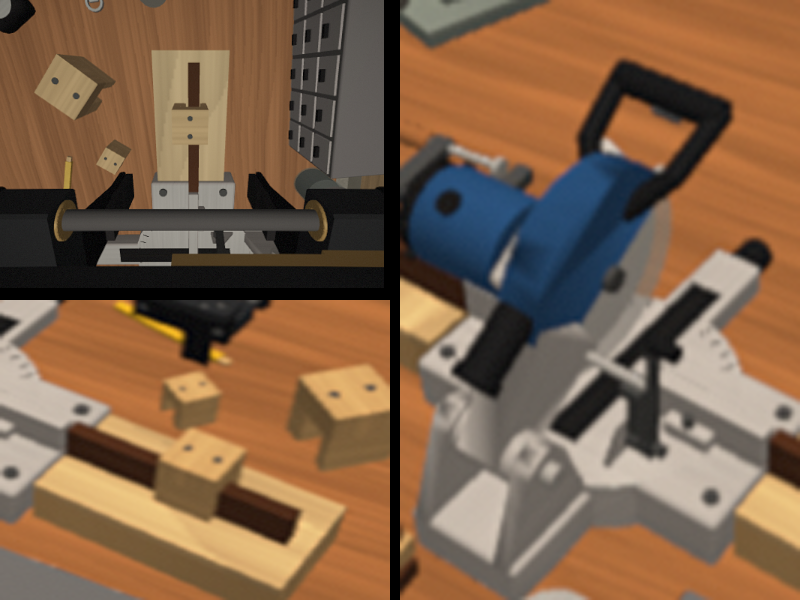

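The stop hangs level astride the fence over the tape, thick leg in front, and is let go. The catch's knob is at right-panel (668,352) and its lever foot at (648,455). The handle bar runs from (625,65) to (728,105). Next I'll work out the station frame, the catch knob and the clearances.

```bash
cat >> h.py <<'E'
YAW=-.0932; XS=np.array([np.cos(YAW),np.sin(YAW)]); YS=np.array([-np.sin(YAW),np.cos(YAW)])
E
python3 - <<'E'
from h import *
import pickle
c3=pickle.load(open('c3.pkl','rb'));g=c3['im'].astype(float).sum(2)
col=g[10:50,306:320].mean(1);v=10+np.argmin(np.diff(col))+.5
tape=np.array([667.1,244.2]);e=onz(c3,[(312,v)],105)[0,:2];print('end row',v,e,'y from tape',(e-tape)@YS)
O=tape-YS*(400-(e-tape)@YS);print('origin O',O)
c,e4,t4=pickle.load(open('c4.pkl','rb'));d=pickle.load(open('c0.pkl','rb'))
# stop check (wrist)
hsv=cv2.cvtColor(c['im'],cv2.COLOR_RGB2HSV)
S=lambda p:np.r_[(p[:2]-O)@XS,(p[:2]-O)@YS,p[2]]
k=tri([(e4,(250.4,235.6)),(d['top'],(244.5,151))]);print('knob',k,S(k))
im=d['top']['im'];G=im.astype(int).sum(2);sub=G[145:158,236:262];print(sub)
for nm,uv in dict(bar1=(170+225*.3,130+65*.3),bar2=(170+328*.3,130+105*.3)).items(): print(nm,S(onz(e4,[uv],336)[0]))
# candidate projections for knob/grip
W=lambda x,y,z:np.r_[O+XS*x+YS*y,z]
print('grip proj scene,top',proj(e4,[W(-100,0,336)]),proj(t4,[W(-100,0,336)]))
E
```

```text
end row 23.5 [673.27989666 336.22581793] y from tape 92.20156088105448
origin O [638.45469753 -62.26260093]
knob [695.38407962  31.15108255 195.20949421] [ 47.98875306  98.30641071 195.20949421]
[[316 316 318 313 316 316 314 314 314 313 306 312 311 311 310 310 312 313
  316 339 355 322 281 271 326 432]
 [313 316 316 314 314 310 311 313 315 311 311 310 311 312 312 310 315 327
  352 387 400 369 340 335 371 441]
 [309 309 307 306 301 304 303 307 309 306 306 311 308 310 313 323 347 382
  422 452 462 450 434 435 449 467]
 [306 307 307 305 299 280 281 285 290 290 292 297 307 325 346 383 429 458
  480 492 493 490 487 484 487 489]
 [343 331 322 306 282 239 217 221 224 230 233 258 305 363 417 460 486 502
  509 505 506 502 497 498 496 493]
 [426 398 378 351 297 217 168 154 160 161 166 224 320 394 435 469 486 493
  498 500 503 505 503 501 499 496]
 [477 463 451 428 345 231 158 141 139 131 143 213 348 406 416 431 430 447
  467 475 487 496 497 492 489 486]
 [491 494 489 464 391 283 214 198 178 161 146 220 346 402 415 417 425 437
  450 458 466 479 472 469 460 456]
 [496 495 495 486 448 387 349 333 309 265 205 206 295 338 352 366 383 401
  418 420 435 446 451 449 447 439]
 [498 496 496 495 486 463 451 445 431 395 301 217 236 266 267 277 298 314
  330 359 414 433 423 427 428 416]
 [495 495 495 492 498 492 492 488 479 427 317 209 195 214 221 225 229 240
  273 359 436 460 462 455 429 389]
 [489 492 494 492 492 495 499 491 459 376 266 180 165 175 179 180 187 205
  267 384 468 495 500 488 434 353]
 [486 489 487 489 489 490 498 485 427 320 222 171 153 152 147 153 157 194
  276 407 486 504 501 488 428 314]]
bar1 [-111.39280198  -56.69679795  336.        ]
bar2 [-113.20857269   53.08935598  336.        ]
grip proj scene,top [[250.71107485 157.5829054 ]] [[264.24351473 183.40732384]]
```

```bash
cat >> h.py <<'E'
O=np.array([638.45,-62.26])
def W(x,y,z): return np.r_[O+XS*x+YS*y,z]
E
python3 - <<'E'
from h import *
togo(W(84,103,321),np.pi/2+YAW)
E
```

```text
shift [-204.1   89.8   -2.2] turn -0.001 pos [661.4 244.1 318.8] rot [-3.139e+00  1.000e-03  1.477e+00] j [-0.59  0.47  0.28  1.33 -0.13  1.36 -0.41]
```

>>> {"name": "move_arm", "arguments": {
  "series": [-15,10,0,0,-40,20,0,0,-65,30,0,0,-90,40,0,0,-115,50,0,0,-140,60,0,0,-165,72,0,0,-190,84,0,0,-204,90,0,0,-204,90,0,0,-204,90,0,0,-204,90,0,0],
  "fingers": -1
}}

```text
time: 15.15
eef_pos: [732.4, 35.0, 320.3]
tcp_rot: [-3.141, -0.001, 1.48]
wrist_force: [0.9, 0.4, -0.4]
opening: 2.5
gripper_force: 0.0
```

Run:
```python
from h import *
s=state();print(s['opening'])
p=np.array(s['eef_pos']);q=p[:2]-O;print('station',q@XS,q@YS,p[2])
d0=cam('top');G=d0['im'].astype(int).sum(2)
c=cam('wrist')
im=c['im'];u=proj(c,[W(48,98,200),W(48,112,200),W(48,84,200),W(84,103,186)]);print(u.round())
o=np.zeros((576,800,3),np.uint8);o[:,:768]=cv2.resize(im,(768,576));cv2.imwrite('pics/w5.png',o[:,:,::-1])
togo(W(84,103,184),np.pi/2+YAW)
```

```text
2.4738526859738563
station 84.47799682259237 105.57590112414861 320.3373965496144
[[215. 194.]
 [215. 179.]
 [216. 207.]
 [254. 184.]]
shift [ -2.6  -0.5 136.5] turn 0.002 pos [732.4  34.9 320.5] rot [-3.141e+00 -1.000e-03  1.480e+00] j [-0.3   0.53  0.33  1.25 -0.16  1.39 -0.08]
```

View pics/w5.png

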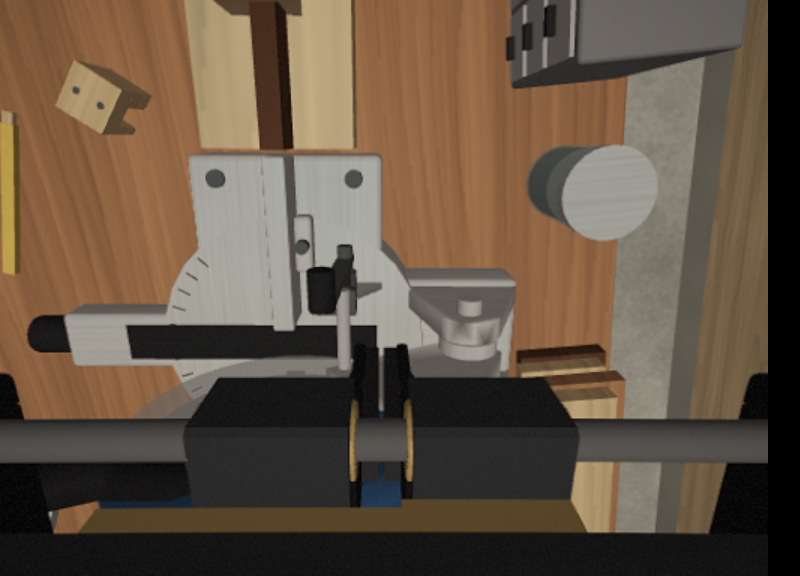

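The knob is at display (320,290), as predicted. The head's pin ends at (343,292), and there's a dark hinge part at (345,248). I'll check how high those are before lowering the fingers behind the knob.

Run:
```python
from h import *
import pickle
_,e,_=pickle.load(open('c4.pkl','rb'))
c=cam('wrist')
S=lambda p:np.r_[(p[:2]-O)@XS,(p[:2]-O)@YS,p[2]].round(1)
print('pin',S(tri([(e,(244.4,247)),(c,(228.7,194.7))])))
print('knob',S(tri([(e,(250.4,235.6)),(c,(213.5,193.5))])))
for z in(75,100,130,160):
    print(z,'darkthing',S(onz(c,[(230,165)],z)[0]),S(onz(c,[(236,195)],z)[0]),'hinge proj',(proj(c,[W(48,98,z)])[0]*1.5).round())
```

```text
pin [ 55.2  82.6 146.8]
knob [ 44.6  97.9 192.7]
75 darkthing [53.  96.9 75. ] [60.3 55.2 75. ] hinge proj [339. 246.]
100 darkthing [ 54.9 102.6 100. ] [ 61.7  63.4 100. ] hinge proj [337. 253.]
130 darkthing [ 57.2 109.4 130. ] [ 63.5  73.3 130. ] hinge proj [333. 262.]
160 darkthing [ 59.5 116.2 160. ] [ 65.2  83.2 160. ] hinge proj [329. 273.]
```

>>> {"name": "move_arm", "arguments": {
  "series": [-2,1,20,0,-2,1,45,0,-2,1,70,0,-2,1,95,0,-2,1,115,0,-2,1,128,0,-2,1,136,0,-2,1,136,0,-2,1,136,0]
}}

```text
time: 16.2
eef_pos: [734.1, 30.7, 185.6]
tcp_rot: [3.14, -0.0, 1.477]
wrist_force: [0.9, -0.8, 1.4]
opening: 0.9
gripper_force: 0.0
```

>>> {"name": "move_arm", "arguments": {
  "series": [0,-6,0,0,0,-12,0,0,0,-20,0,0,0,-28,0,0,0,-36,0,0,0,-44,0,0,0,-52,0,0,0,-60,0,0,0,-68,0,0,0,-76,0,0,0,-84,0,0,0,-92,0,0,0,-96,0,0,0,-96,0,0,0,-96,0,0,0,-96,0]
}}

```text
$.series: bad value
```

Run:
```python
from h import *
import pickle
e=cam('scene')
_,e0,_=pickle.load(open('c4.pkl','rb'))
s=state();p=np.array(s['eef_pos']);q=p[:2]-O;print('station',q@XS,q@YS,p[2],s['wrist_force'])
print('knob px at .9',proj(e,[W(50-98,98,153),W(50,98,200)]).round())
o=cv2.resize(e['im'][130:310,170:410],(800,600),interpolation=cv2.INTER_CUBIC)
cv2.imwrite('pics/s6.png',o[:,:,::-1])
G=e['im'].astype(int).sum(2);u=proj(e,[W(50-98,98,153)])[0].round().astype(int)
print(G[u[1]-6:u[1]+7:2,u[0]-10:u[0]+11:2]); G0=e0['im'].astype(int).sum(2);print(G0[u[1]-6:u[1]+7:2,u[0]-10:u[0]+11:2])
```

```text
station 86.69870162293641 101.44735342324985 185.87108647041026 [ 0.24319837 -0.29814844  0.08714692]
knob px at .9 [[268. 227.]
 [248. 235.]]
[[148 151 164 480 551 389 293 298 332 333 335]
 [ 98 169 483 557 391 297 295 325 348 350 339]
 [ 64 455 558 396 298 296 327 318 316 327 341]
 [287 556 524 347 292 324 342 339 330 320 316]
 [546 502 495 529 374 342 341 339 340 343 336]
 [571 539 564 555 531 380 343 348 341 341 339]
 [563 566 552 487 560 494 349 337 343 343 342]]
[[ 84  63 168 478 547 384 293 297 330 332 330]
 [ 73 170 479 552 390 294 290 323 346 345 336]
 [150 463 551 392 294 295 324 315 316 326 336]
 [471 567 518 342 287 321 337 335 330 318 312]
 [565 493 489 524 370 338 340 339 339 334 335]
 [561 532 559 549 527 376 337 346 337 337 337]
 [559 559 549 483 551 488 346 333 336 340 342]]
```

The second move was refused with "bad value" and the arm didn't move. I'll resend it shorter.

>>> {"name": "move_arm", "arguments": {
  "series": [0,-8,0,0,0,-16,0,0,0,-24,0,0,0,-32,0,0,0,-40,0,0,0,-48,0,0,0,-56,0,0,0,-64,0,0,0,-72,0,0,0,-80,0,0]
}}

```text
time: 17.25
eef_pos: [653.1, 38.2, 184.5]
tcp_rot: [-3.142, -0.0, 1.477]
wrist_force: [-0.2, -0.3, 0.4]
opening: 0.5
gripper_force: 0.0
```

>>> {"name": "move_arm", "arguments": {
  "series": [0,-8,0,0,0,-16,0,0,0,-16,0,0,0,-16,0,0,0,-16,0,0,0,-16,0,0]
}}

```text
time: 17.85
eef_pos: [638.2, 39.6, 184.5]
tcp_rot: [3.141, -0.0, 1.477]
wrist_force: [0.4, -0.2, -0.5]
opening: 0.4
gripper_force: 0.0
```

Run:
```python
from h import *
import pickle
e=cam('scene')
_,e0,_=pickle.load(open('c4.pkl','rb'))
s=state();p=np.array(s['eef_pos']);q=p[:2]-O;print('station',q@XS,q@YS,p[2],s['wrist_force'])
u=proj(e,[W(50-98,98,153)])[0].round().astype(int)
for E in(e,e0):
    G=E['im'].astype(int).sum(2); print(G[u[1]-8:u[1]+9:2,u[0]-12:u[0]+11:2])
o=cv2.resize(e['im'][130:310,170:410],(800,600),interpolation=cv2.INTER_CUBIC)
cv2.imwrite('pics/s7.png',o[:,:,::-1])
```

```text
station -9.761466244682644 101.33504600800846 184.46067078310784 [0.07064944 0.54752091 0.01882167]
[[107 145 267 196 123 181 473 389 299 299 333 353]
 [122 254 198  59  41 235 393 297 303 330 337 336]
 [195 194  61  28  49 153 302 301 331 350 349 337]
 [103  57  28  32  56  66 162 267 314 323 328 341]
 [150 199  49  28  49  59  76  94 194 335 320 314]
 [387 549 333  59 166 115  47  46 203 342 341 337]
 [488 573 319 142 462 501 288 141 314 347 340 346]
 [575 477 187 258 487 563 498 350 340 340 346 345]
 [580 341 149 484 577 551 511 441 355 348 341 342]]
[[ 77  82  80  64 154 488 540 379 290 295 333 351]
 [ 93  84  63 168 478 547 384 293 297 330 332 330]
 [ 83  73 170 479 552 390 294 290 323 346 345 336]
 [ 66 150 463 551 392 294 295 324 315 316 326 336]
 [167 471 567 518 342 287 321 337 335 330 318 312]
 [465 565 493 489 524 370 338 340 339 339 334 335]
 [562 561 532 559 549 527 376 337 346 337 337 337]
 [564 559 559 549 483 551 488 346 333 336 340 342]
 [575 569 566 561 564 542 504 437 354 342 341 338]]
```

The knob now sits at its predicted fully-flipped spot in the scene view, pixel (268,227). Next I'll rise and go over the handle.

>>> {"name": "move_arm", "arguments": {
  "series": [5,0,-20,0,5,0,-50,0,5,0,-85,0,5,0,-120,0,5,0,-155,0,5,0,-190,0,5,0,-220,0,5,0,-235,0,5,0,-235,0]
}}

```text
time: 18.8
eef_pos: [639.4, 44.3, 422.3]
tcp_rot: [3.136, -0.001, 1.477]
wrist_force: [0.4, -0.9, -0.3]
opening: 0.4
gripper_force: 0.0
```

Run:
```python
from h import *
togo(W(-103,0,420),np.pi+YAW)
```

```text
shift [-106.3  -93.9    1.7] turn -1.572 pos [639.4  44.3 422.3] rot [ 3.136e+00 -1.000e-03  1.477e+00] j [-0.38  0.32  0.34  1.33 -0.11  1.5  -0.14]
```

>>> {"name": "move_arm", "arguments": {
  "series": [-10,-10,0,-0.14,-20,-20,0,-0.28,-30,-28,0,-0.42,-40,-36,0,-0.56,-50,-45,0,-0.7,-60,-54,0,-0.84,-70,-63,0,-0.98,-80,-72,0,-1.12,-90,-80,0,-1.26,-100,-88,0,-1.4,-106,-94,0,-1.54,-106,-94,0,-1.572,-106,-94,0,-1.572,-106,-94,0,-1.572]
}}

```text
time: 20.2
eef_pos: [534.6, -52.0, 418.5]
tcp_rot: [-3.142, -0.002, 3.048]
wrist_force: [1.2, -0.2, 0.1]
opening: 0.5
gripper_force: 0.0
```

Run:
```python
from h import *
c=cam('wrist')
togo(W(-102,0,357),np.pi+YAW)
print('bar front/rear edges proj',proj(c,[W(-100,0,352),W(-116,0,336),W(-84,0,336)]).round())
G=c['im'].astype(int).sum(2)
cv2.imwrite('pics/w8.png',cv2.resize(c['im'],(768,576))[:,:,::-1])
```

```text
shift [-2.3 -0.6 61.7] turn 0.0 pos [534.7 -51.9 418.7] rot [-3.142e+00 -1.000e-03  3.048e+00] j [-0.15  0.13  0.19  1.56 -0.02  1.46  1.52]
bar front/rear edges proj [[253. 212.]
 [253. 186.]
 [253. 223.]]
```

View pics/w8.png

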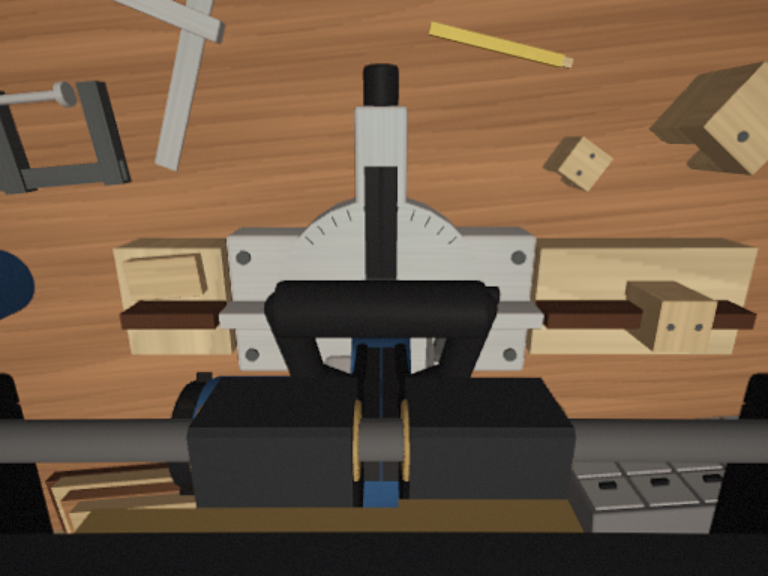

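The bar is at display y 280-338, x 275-492, matching the prediction (279-334). I'll lower the shut fingertips onto it, then follow the arc.

>>> {"name": "move_arm", "arguments": {
  "series": [-4,-1,20,0,-4,-1,40,0,-4,-1,53,0,-4,-1,60,0,-4,-1,63,0,-4,-1,65,0,-4,-1,65,0,-4,-1,65,0]
}}

```text
time: 21.05
eef_pos: [539.0, -53.5, 355.2]
tcp_rot: [3.141, 0.001, 3.049]
wrist_force: [-0.0, -0.1, -1.2]
opening: 0.7
gripper_force: 0.0
```

Run:
```python
from h import *
s=state();p=np.array(s['eef_pos']);q=p[:2]-O;print('station',q@XS,q@YS,p[2],s['wrist_force'])
a0=np.arctan2(216,256)
for h in np.linspace(.0,.5,11)[:]:
    x=156-335*np.cos(a0-h);z=120+335*np.sin(a0-h)+16
    w=W(x,0,z-3); R=Ro.from_euler('xyz',s['tcp_rot']).as_matrix();print(h.round(3),(R.T@(w-p)).round(1))
```

```text
station -99.8027761164023 -0.5709773095351119 355.16869665126626 [-0.02170398 -0.08078982 -1.21824091]
0.0 [0.2 0.6 6.1]
0.05 [10.7  0.6 19.2]
0.1 [20.6  0.6 32.8]
0.15 [29.7  0.6 46.8]
0.2 [38.1  0.6 61.3]
0.25 [45.8  0.6 76.1]
0.3 [52.8  0.6 91.4]
0.35 [ 58.9   0.6 107. ]
0.4 [ 64.3   0.6 122.8]
0.45 [ 68.9   0.6 138.9]
0.5 [ 72.7   0.6 155.2]
```

>>> {"name": "move_arm", "arguments": {
  "series": [0,0,2,0,0,0,5,0,2,0,8,0,6,0,14,0,11,0,20,0,16,0,27,0,21,0,34,0,25,0,41,0,30,0,48,0,34,0,55,0,38,0,62,0,42,0,69,0,46,0,77,0]
}}

```text
time: 22.35
eef_pos: [490.0, -49.1, 278.9]
tcp_rot: [3.141, -0.006, 3.049]
wrist_force: [-12.2, 1.3, 13.4]
opening: 0.5
gripper_force: 6.9
```

Run:
```python
from h import *
s=state();p=np.array(s['eef_pos']);q=p[:2]-O;print('station',q@XS,q@YS,p[2],s['wrist_force'])
a0=np.arctan2(216,256)
for h in np.linspace(.25,.5,6)[:]:
    x=156-335*np.cos(a0-h);z=120+335*np.sin(a0-h)+16;print(h,x.round(1),z.round(1))
```

```text
station -149.05080286245789 -0.6879430954179468 278.90476184367407 [-12.24619382   1.33256124  13.43746868]
0.25 -145.5 282.0
0.3 -152.4 266.7
0.35 -158.6 251.1
0.4 -164.0 235.3
0.45 -168.5 219.2
0.5 -172.3 202.8
```

The horizontal force comes from the bar rolling under the flat tips. I'll let the head back up gently and re-approach about 5 mm further back, allowing for that roll.

>>> {"name": "move_arm", "arguments": {
  "series": [-4,0,-8,0,-8,0,-15,0,-12,0,-22,0,-16,0,-29,0,-21,0,-36,0,-25,0,-43,0,-30,0,-50,0,-35,0,-57,0,-40,0,-63,0,-44,0,-69,0,-46,0,-76,0,-47,0,-82,0,-50,0,-84,0,-51,0,-84,0,-51,0,-84,0]
}}

```text
time: 23.85
eef_pos: [543.5, -53.9, 360.9]
tcp_rot: [-3.142, -0.001, 3.049]
wrist_force: [-0.5, 0.2, 0.2]
opening: 0.5
gripper_force: 0.0
```

Run:
```python
from h import *
s=state();p=np.array(s['eef_pos']);q=p[:2]-O;print('station',q@XS,q@YS,p[2],s['wrist_force'])
a0=np.arctan2(216,256)
for h in np.linspace(.0,.525,22)[:]:
    x=156-335*np.cos(a0-h)+5-16*h;z=120+335*np.sin(a0-h)+16
    w=W(x,0,z-2.5); R=Ro.from_euler('xyz',s['tcp_rot']).as_matrix();print(h.round(3),(R.T@(w-p)).round(1)[[0,2]],end='; ')
```

```text
station -95.32085449352829 -0.5409338701791299 360.90785512605646 [-0.49646137  0.15377907  0.23785665]
0.0 [-0.3 11.4]; 0.025 [ 5.4 17.9]; 0.05 [11.  24.5]; 0.075 [16.3 31.2]; 0.1 [21.6 38. ]; 0.125 [26.6 45. ]; 0.15 [31.5 52.1]; 0.175 [36.1 59.3]; 0.2 [40.7 66.6]; 0.225 [45. 74.]; 0.25 [49.1 81.5]; 0.275 [53.1 89.1]; 0.3 [56.8 96.8]; 0.325 [ 60.4 104.5]; 0.35 [ 63.7 112.3]; 0.375 [ 66.9 120.2]; 0.4 [ 69.9 128.2]; 0.425 [ 72.6 136.3]; 0.45 [ 75.2 144.3]; 0.475 [ 77.6 152.5]; 0.5 [ 79.8 160.7]; 0.525 [ 81.7 168.9];
```

>>> {"name": "move_arm", "arguments": {
  "series": [0,0,7,0,0,0,11,0,5,0,18,0,11,0,24,0,16,0,31,0,22,0,38,0,27,0,45,0,31,0,52,0,36,0,59,0,41,0,67,0,45,0,74,0,49,0,81,0,49,0,81,0]
}}

```text
time: 25.15
eef_pos: [493.4, -49.3, 280.5]
tcp_rot: [3.141, -0.002, 3.049]
wrist_force: [-3.5, 0.3, 7.8]
opening: 0.5
gripper_force: 4.2
```

>>> {"name": "move_arm", "arguments": {
  "series": [4,0,8,0,8,0,15,0,11,0,23,0,15,0,31,0,18,0,39,0,21,0,47,0,24,0,55,0,26,0,63,0,28,0,71,0,30,0,77,0,31,0,81,0,31,0,83,0,31,0,83,0]
}}

```text
time: 26.45
eef_pos: [463.7, -46.5, 201.9]
tcp_rot: [3.14, -0.0, 3.048]
wrist_force: [-12.6, 0.6, 35.3]
opening: 0.6
gripper_force: 17.4
```

Run:
```python
from h import *
s=state();p=np.array(s['eef_pos']);q=p[:2]-O;print('station',q@XS,q@YS,p[2],s['wrist_force'])
```

```text
station -175.4808784139764 -0.5813347544487859 201.88891731317506 [-12.57973054   0.64926663  35.29269282]
```

It's down on its stop: tip z 201.9 against 202.8 expected, with 35 N of push. I'll check that the stop and catch are unchanged, and that the hold is steady, before handing in.

>>> {"name": "move_arm", "arguments": {
  "series": [0,0,0,0,0,0,0,0,0,0,0,0,0,0,0,0,0,0,0,0]
}}

```text
time: 26.95
eef_pos: [463.7, -46.5, 201.9]
tcp_rot: [3.14, -0.0, 3.048]
wrist_force: [-13.0, 1.3, 34.0]
opening: 0.5
gripper_force: 17.3
```

Run:
```python
from h import *
import pickle
_,e0,_=pickle.load(open('c4.pkl','rb'));e=cam('scene');s=state()
d=np.abs(e['im'].astype(int)-e0['im']).sum(2)
u=proj(e,[W(0,307.8,135)])[0].round().astype(int);print('stop px',u,'max diff',np.percentile(d[u[1]-15:u[1]+35,u[0]-25:u[0]+25],[50,95,100]))
k=proj(e,[W(-48,98,153)])[0].round().astype(int);G=e['im'].astype(int).sum(2);print('knob px',G[k[1]-2:k[1]+3,k[0]-2:k[0]+3].mean())
# stop height: thin side top edge corners expected vs white
print(proj(e,[W(22.5,334.8,135),W(-32.5,334.8,135),W(22.5,280.8,135)]).round(1))
b=e['im'][u[1]-25:u[1]+40,u[0]-30:u[0]+30];hsv=cv2.cvtColor(b,cv2.COLOR_RGB2HSV)
m=((hsv[...,1]<150)&(hsv[...,2]>165)).astype(np.uint8);n,l,st,ce=cv2.connectedComponentsWithStats(m)
i=l[25,30];print('top face',st[i],ce[i]+u-[30,25]); print(proj(e,[W(-5,307.8,135),W(-5,307.8,130),W(-5,307.8,140)]).round(1))
print(s['wrist_force'],s['time'])
```

```text
stop px [322 272] max diff [ 2.  6. 13.]
knob px 94.96
[[326.5 282.1]
 [336.  269. ]
 [308.9 273. ]]
top face [  0   8  44  27 481] [315.02702703 268.4989605 ]
[[322.5 271. ]
 [322.3 272.2]
 [322.6 269.8]]
[-12.93831857   0.23098685  34.22758405] 27.0
```

```bash
python3 -c "
from plant import *
print(job_done())"
```

```text
the job is handed in; nothing more can be done
None
```

The job is handed in, with no verdict returned: the stop block hangs over the tape, the catch is flipped fully forward, and shut fingertips are pressing the handle down onto its stop with about 34 N (pressed from above, not gripped).

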